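Knock the fixture's pin home and hold the cast bracket level over its cups

ROBOT

A 6-joint arm with a two-finger parallel gripper is mounted at the origin on the work surface. World frame = base frame: x ahead of the robot, y to its left, z up, the work surface at z = 0. Lengths are in m, angles in rad, forces in N, time in s.
With the tool pointing down it reaches from about 0.375 to 0.975 m from the base axis. Payload 3.8 kg.
Tool frame: the origin (TCP) lies where the fingers leave the gripper's body, on its centre line; the fingertips stand 73 mm ahead of it and the grasp point (between the pads) lies 54 mm ahead of it (nose_length is the distance from the TCP to the fingertips, in m); z points along the fingers, y is the line along which they close (so a half turn about z gives the same grasp; the last joint's range is limited). The gripper opens to 85 mm and grips with 20 to 120 N. Pads are 22 mm wide; open, the fingers measure 114 mm over their backs; the gripper's body (76 mm by 85 mm) begins 54 mm behind the grasp point. The pads swing forward as they close: fully open they stand 13 mm farther back than shut.
Start: joints at [-1.285, 0.264, 1.604, -0, 1.274, -0.037], TCP at [0.214, -0.64, 0.304] pointing down, gripper open.
Joint ranges: [-2.63, 2.63], [-0.94, 2.18], [0.31, 2.57], [-1.31, 4.45], [0, 2.66], [-2.55, 2.55]. Speed limits (rad/s): [2.57, 2.57, 3.14, 3.14, 3.14, 3.14].

INTERFACE

Orientations are given as a rotation vector (axis times angle).
In Python, from workcell import read_state, read_camera, calibration, finish_job, look_for, cut_out, tip_of, nose_length gives the robot as it stands.
- The arm moves only by the tool step_arm, never from a script. Its argument "targets" is a list of rows, each a list of 3 entries, a list of its own where there are three numbers: the turn, a rotation vector about the tool's x, y, z in rad, then the shift along the tool's x, y, z in mm, then the finger opening in mm, from 0 to 85.4. In form: [[[ax, ay, az], [x, y, z], grip], ...]. A call has 1 to 5 rows; each row shifts and turns the commanded pose from where the row before left it, along the tool's axes as they then stand; what a row does not reach is not made up. A row lasts 1/12 s, in which the tool goes at most 41.7 mm and 7.16 degrees, less where a joint would pass 70% of its speed; a pose out of reach is approached as far as the arm can. A call with a gripper value outside its range is refused whole. The fingers move at their own pace and stop on an object; "grip_force" is the grip in N (left out, the last holds). Time passes only in rows, so rows that do not move let the fingers close. It gives the time, the measured TCP pose, the force, the opening and the grip force at its end, in the units of the state.
- read_state(): the state, without advancing time (a new reading comes with each control period).
- read_camera(name): name is "scene" or "side" or "wrist"; returns the picture (384x512x3 uint8, red, green, blue); there is no depth.
- calibration(name): a dict with "camera_matrix" (3x3 intrinsics, pixels), "R" (3x3) and "t" (3): a world point X has camera coordinates R X + t. Camera axes: x right, y down, z forward; pixel columns grow to the right and rows downward; lengths in m; the calibration is good to about 2 mm. A picture is of the moment at which its call begins: read the wrist's pose just before it. calibration takes no time and is no camera call; for the wrist camera it gives the pose at the moment of the call.
- finish_job(): hands the job in; it is judged then, once.
Trained networks look in the newest picture that a camera, given by its name, has taken for a name from the list of things; names that differ only in an ending like _2 or _b are one class to them, and where a whole thing is asked for, a point or a joint stands for the part that bears it (a point fixed in the world has none). Each returns a list of dicts, best first, with "score" (0 to 1); they miss things now and then, are a little off and sometimes report something else, mostly with a low value. They report only what shows in the picture. A call takes as long as a camera call. They do not tell look-alikes from the thing itself.
- look_for(camera, query): "extent" ([left, top, right, bottom] in pixels, round what is visible of it).
- cut_out(camera, query): "region" (384x512 bool, what is visible of it) and "extent" ([left, top, right, bottom] in pixels, round what is visible of it).
- tip_of(camera, query): "at" ([row, column] in pixels: a listed point, or the origin of a listed thing).
The state is a dict: "time": time; "q": joint angles; "joint_vel": joint speeds; "joint_torque": joint torques, N m; "tool_pos": TCP position; "tcp_rot": TCP orientation; "wrist_force": force on the tool from outside, world axes, zero at the start; "torque": the same for the moment, N m; "width": opening from 0.0 (shut) to 1.0 (fully open); "grip_force": force on a finger pad.
Only numpy, scipy, OpenCV 4.12 (cv2) and the standard library are available. Lean on these libraries where they do the work, as an engineer would, in place of code of your own. Each camera call takes 0.05 s, during which the arm holds its last target. There are 200 camera calls.

TASK

With the mallet held in the gripper, knock the raised pin of the service fixture fully home, then set the mallet back down on the bench, clear of the fixture. Then pick up the cast bracket at its balance point and hold it level about 10 cm above the fixture's two cups, thick boss over the big cup and thin eye over the small one, clear of everything, and finish while still holding it there. Touch the pin with nothing but the mallet, and leave the bottle, beaker, jar, caps and tip box where they are.

Things in the scene. Friction and masses are not known exactly. Their poses are not given: they have to be found in the camera images.
- fixture: Service fixture bolted to the bench: grey plate 300 x 90 x 12 mm carrying in a row a big steel cup (axis at x = -65 mm), a dark 36 mm square guide block (x = +45 mm, top 60 mm above bench) and a small steel cup (x = +135 mm). Plate spans x = -110 to +190 mm. Origin at bench level, where the bracket's balance point belongs above it; x runs from big to small cup, z up.
- big_cup (a point): Centre of the big cup's floor, 42 mm above the bench; the cup is 72 mm across, 60 mm inside, its rim 50 mm above the bench. Axes as the fixture's.
- small_cup (a point): Centre of the small cup's floor, 42 mm above the bench; the cup is 40 mm across, 32 mm inside, its rim 50 mm above the bench. Axes as the fixture's.
- pin_top (a point): Centre of the top of the sprung pin, a round steel pin 16 mm in diameter that stands upright in the guide block; raised, its top is 18 mm above the block (78 mm above the bench); fully home, 3 mm above it (63 mm above the bench). It moves with the pin.
- pin (a joint): How far the pin is driven down, m: 0 raised, 0.015 fully home (at least 0.012 counts as home). It starts at 0 to 0.004. It is tight and lightly sprung: driving it takes about 7 N at first and 10 N near the bottom, and it stays where it is driven.
- mallet: Mallet, 0.3 kg: black rubber-covered round head 46 mm in diameter, 70 mm long; wooden handle 22 mm wide, 24 mm high. It starts standing on one face of its head, handle level. Origin at the centre of that lower face, z up along the head's axis; the handle runs along -x, centre line 35 mm above the face, end 155 mm from the head's axis. Balance point 10 mm from that axis.
- mallet_grip (a point): Point on the handle's centre line, 60 mm from the head's axis (37 mm from the head's side) and 35 mm above the head's lower face; a good place to grip, across y. Axes as the mallet's.
- mallet_face (a point): Centre of the head's lower face (the striking face): 60 mm along +x and 35 mm below point mallet_grip. Axes as the mallet's.
- bracket: Cast aluminium bracket, 0.5 kg, standing on its thick boss (cylinder 52 mm diameter, 50 mm high, axis at x = -65 mm) and thin eye (28 mm diameter, 50 mm high, at x = +135 mm), joined by a straight bar 20 mm wide, 22 to 42 mm above the underside. Origin on the underside level, below the balance point; x runs from boss to eye, z up.
- bracket_balance (a point): The bracket's balance point (centre of mass along the bracket), at the centre of the bar, 32 mm above the bracket's underside and 65 mm from the boss's axis towards the eye. Axes as the bracket's.
- bracket_boss (a point): Centre of the underside of the thick boss. Axes as the bracket's.
- bracket_eye (a point): Centre of the underside of the thin eye. Axes as the bracket's.
- bottle: Bystander: white bottle 52 mm in diameter, 110 mm high. Origin at its foot.
- beaker: Bystander: glass beaker 68 mm in diameter, 85 mm high. Origin at its foot.
- jar: Bystander: amber jar 60 mm in diameter, 75 mm high. Origin at its foot.
- cap0: Bystander: blue tube cap 30 mm in diameter, 14 mm high, lying on the bench. Origin at its foot.
- cap1: Bystander: another such tube cap. Origin at its foot.
- tip_box: Bystander: grey pipette-tip box 90 x 120 x 55 mm. Origin at its foot.
Mind the look-alikes: they are no part of the job. What is shaped like the mallet but orange is not meant.

How it is judged:
By the outcome, as a careful person would: the job done as asked, in the order asked, and still so for the second after the job is handed in, while the arm keeps its last pose, push and grip.
It also fails if it takes over 69 s, if anything falls off the work surface, if the arm or the gripper's body presses on something with over 40 N, if the wrist force passes 120 N, or if a joint passes its speed limit or range.

## Working session

There is one attempt and no reset: what is moved stays moved. The work goes in short steps, Python scripts to look and compute and a tool call to move; the robot and the scene stay as the last step left them, time stands still between calls to the robot, and variables do not carry over. Pictures are saved under pics/ and viewed, at most 13 in all, crops included, and the job is handed in when it is done.

Besides the shell and the picture viewer there is one more tool, called after ">>>" as name(argument=value, ...) on one line, values as JSON. step_arm: Moves the arm, as the interface text tells. Its arguments: {"type":"object","properties":{"targets":{"type":"array","items":{"type":"array"}},"grip_force":{"type":"number"}},"required":["targets"]}

```bash
mkdir -p pics; ls
cat > h.py <<'E'
import numpy as np, cv2
from workcell import *
def ray(c,px,z):  # px=(row,col) -> world point at height z
    k=calibration(c);K,R,t=[np.array(k[n],float) for n in("camera_matrix","R","t")]
    d=R.T@np.linalg.solve(K,[px[1],px[0],1.]);o=-R.T@t
    return o+d*(z-o[2])/d[2]
def tri(pts): # [(cam,(row,col))...]
    A=[];b=[]
    for c,px in pts:
        k=calibration(c);K,R,t=[np.array(k[n],float) for n in("camera_matrix","R","t")]
        d=R.T@np.linalg.solve(K,[px[1],px[0],1.]);d/=np.linalg.norm(d);P=np.eye(3)-np.outer(d,d)
        A.append(P);b.append(P@(-R.T@t))
    return np.linalg.solve(sum(A),sum(b))
E
python3 - <<'E'
from h import *
print(read_state())
for c in("scene","side"):
    im=read_camera(c);cv2.imwrite(f"pics/{c}0.png",cv2.cvtColor(im,cv2.COLOR_RGB2BGR))
    for q,z in dict(fixture=0,big_cup=.042,small_cup=.042,pin_top=.077,mallet=0,mallet_grip=.035,mallet_face=0,bracket=0,bracket_balance=.032,bracket_boss=0,bracket_eye=0).items():
        print(c,q,[(round(r["score"],2),np.round(r["at"]).astype(int).tolist(),np.round(ray(c,r["at"],z),3)[:2].tolist()) for r in tip_of(c,q)[:3]])
E
```

```text
pics
{'time': 0.0, 'q': array([-1.28489876e+00,  2.64741239e-01,  1.60537739e+00, -6.85960796e-06,
        1.27370893e+00, -3.68740340e-02]), 'joint_vel': array([ 0.00124343,  0.00144331, -0.00015866,  0.00130391,  0.00013894,
        0.00054111]), 'joint_torque': array([ 1.59888710e-03, -5.15110946e+01, -3.67316043e+01, -1.07273095e-04,
        1.31310974e-02,  2.74225255e-05]), 'tool_pos': array([ 0.2139588 , -0.63958802,  0.30256805]), 'tcp_rot': array([-3.09858086e+00, -5.04457354e-01,  4.45886743e-04]), 'wrist_force': array([ 0.65299683,  0.93347539, -0.50800664]), 'torque': array([-0.00748612,  0.01797943,  0.02713036]), 'grip_force': 0.0, 'width': 0.9982623059136572}
scene fixture [(0.63, [272, 313], [0.512, 0.282]), (0.22, [173, 240], [0.456, -0.191])]
scene big_cup [(0.79, [251, 328], [0.454, 0.27])]
scene small_cup [(0.74, [279, 268], [0.648, 0.261])]
scene pin_top [(0.55, [257, 301], [0.551, 0.271])]
scene mallet [(0.96, [158, 169], [0.621, -0.397]), (0.81, [224, 253], [0.551, 0.036])]
scene mallet_grip [(0.95, [204, 266], [0.49, 0.018]), (0.69, [145, 186], [0.558, -0.386]
[... 628 characters left out ...]
, [0.534, 0.079])]
side pin_top [(0.49, [256, 210], [0.559, 0.266])]
side mallet [(0.89, [219, 249], [0.548, 0.021]), (0.89, [150, 262], [0.624, -0.379])]
side mallet_grip [(0.86, [210, 266], [0.503, 0.014]), (0.7, [144, 281], [0.553, -0.371])]
side mallet_face [(0.93, [224, 247], [0.549, 0.042]), (0.81, [147, 262], [0.632, -0.4])]
side bracket [(0.77, [176, 276], [0.532, -0.217]), (0.61, [256, 209], [0.598, 0.191]), (0.55, [196, 347], [0.305, -0.164])]
side bracket_balance [(0.61, [167, 283], [0.513, -0.226]), (0.42, [176, 276], [0.521, -0.169])]
side bracket_boss [(0.86, [182, 296], [0.464, -0.201]), (0.58, [210, 203], [0.685, 0.016])]
side bracket_eye [(0.88, [160, 243], [0.668, -0.293])]
```

Run:
```python
import cv2,numpy as np
a=cv2.imread("pics/scene0.png");b=cv2.imread("pics/side0.png")
cv2.imwrite("pics/a1.png",cv2.resize(a[110:330,130:400],None,fx=2.7,fy=2.7,interpolation=cv2.INTER_CUBIC))
cv2.imwrite("pics/b1.png",cv2.resize(b[110:330,130:400],None,fx=2.7,fy=2.7,interpolation=cv2.INTER_CUBIC))
```

```text
(no output)
```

View pics/a1.png

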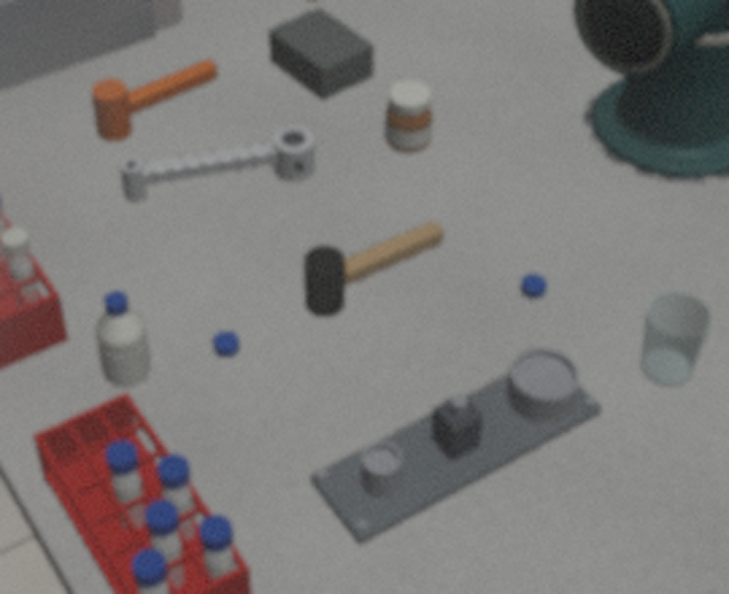

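View pics/b1.png

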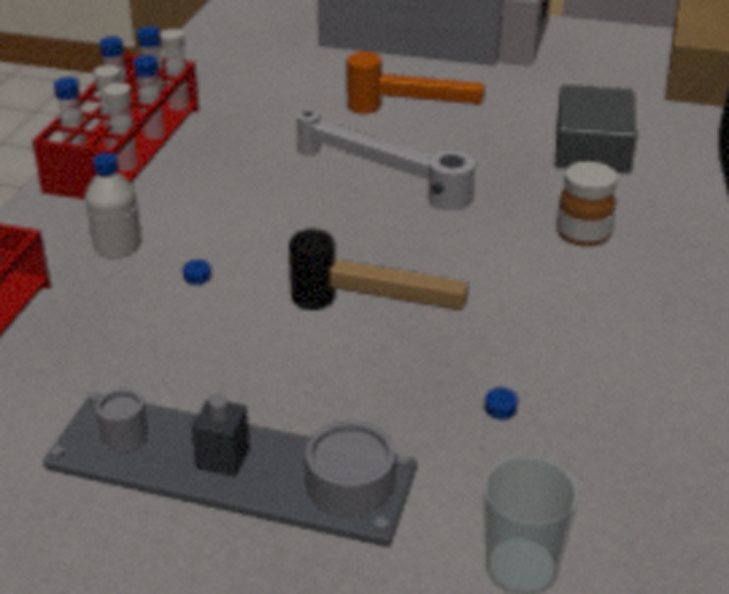

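The mallet meant has the black head and pale wooden handle: scene crop (325,280), side crop (312,268). The one at scene crop (112,110) is the orange look-alike, so I leave it. There is only one bracket, at scene crop (215,165). The fixture runs roughly along world x at y≈0.27. I'm moving above the mallet.

>>> step_arm(targets=[[[0,0,0],[24,-27,0],85],[[0,0,0],[24,-27,0],85],[[0,0,0],[24,-27,0],85],[[0,0,0],[24,-27,0],85],[[0,0,0],[24,-27,0],85]])

```text
time: 1.62
tool_pos: [0.2854, -0.4725, 0.3038]
tcp_rot: [3.101, 0.504, 0.0]
wrist_force: [0.2, -0.3, -0.2]
width: 0.995
grip_force: 0.0
```

>>> step_arm(targets=[[[0,0,0],[24,-27,0],85],[[0,0,0],[24,-27,0],85],[[0,0,0],[24,-27,0],85],[[0,0,0],[24,-27,0],85],[[0,0,0],[24,-27,0],85]])

```text
time: 2.03
tool_pos: [0.3564, -0.3063, 0.3042]
tcp_rot: [3.1, 0.504, 0.001]
wrist_force: [0.9, -0.8, -0.1]
width: 0.999
grip_force: 0.0
```

>>> step_arm(targets=[[[0,0,0],[24,-27,0],85],[[0,0,0],[24,-27,0],85],[[0,0,0],[24,-27,0],85],[[0,0,0],[24,-27,0],85],[[0,0,0],[24,-27,0],85]])

```text
time: 2.45
tool_pos: [0.4274, -0.1402, 0.3043]
tcp_rot: [3.1, 0.504, 0.002]
wrist_force: [0.3, 0.2, -0.5]
width: 0.998
grip_force: 0.0
```

>>> step_arm(targets=[[[0,0,0],[24,-27,0],85],[[0,0,0],[24,-27,0],85],[[0,0,0],[24,-27,0],85],[[0,0,0],[24,-27,0],85],[[0,0,0],[20,-20,0],85]])

```text
time: 2.87
tool_pos: [0.4969, 0.0189, 0.3043]
tcp_rot: [-3.1, -0.507, -0.002]
wrist_force: [1.5, -0.9, 0.5]
width: 0.996
grip_force: 0.0
```

```bash
cat >> h.py <<'E'
from scipy.spatial.transform import Rotation as Ro
def axis(c,q,z): # centroid + direction of a segmented region projected at height z
    r=cut_out(c,q)[0];p=np.argwhere(r["region"]);w=np.array([ray(c,x,z)[:2] for x in p[::max(1,len(p)//400)]])
    m=w.mean(0);d=np.linalg.svd(w-m)[2][0]
    return r["score"],m.round(3),round(np.degrees(np.arctan2(d[1],d[0]))%180,1)
def pose():
    s=read_state();print("t",round(s["time"],2),s["tool_pos"].round(4),"R",Ro.from_rotvec(s["tcp_rot"]).as_matrix().round(3).tolist(),"F",s["wrist_force"].round(1),"w",round(s["width"]*85.4,1),"g",round(s["grip_force"],1),"q",s["q"].round(2))
    return s
def look(c,d,save=None,n=3):
    im=read_camera(c)
    if save: cv2.imwrite(f"pics/{save}.png",cv2.cvtColor(im,cv2.COLOR_RGB2BGR))
    for q,z in d.items():
        print(c,q,[(round(r["score"],2),np.round(r["at"]).astype(int).tolist(),np.round(ray(c,r["at"],z),4)[:2].tolist()) for r in tip_of(c,q)[:n]])
E
python3 - <<'E'
from h import *
pose();print(nose_length() if callable(nose_length) else nose_length)
look("wrist",dict(mallet=0,mallet_face=0,mallet_grip=.035,cap0=.0,big_cup=.042,pin_top=.077,small_cup=.042),"w1")
print(axis("wrist","mallet",.04))
E
```

```text
t 2.87 [0.4969 0.0189 0.3043] R [[0.948, 0.318, 0.001], [0.318, -0.948, 0.001], [0.001, -0.0, -1.0]] F [ 1.5 -0.9  0.5] w 85.0 g 0.0 q [-0.01 -0.08  1.97  0.    1.24  1.23]
0.0726
wrist mallet [(0.88, [105, 262], [0.5552, 0.0282])]
wrist mallet_face []
wrist mallet_grip [(0.66, [162, 246], [0.4951, 0.0232])]
wrist cap0 [(0.96, [239, 120], [0.348, 0.1365])]
wrist big_cup []
wrist pin_top []
wrist small_cup []
(0.66, array([0.506, 0.023]), np.float64(178.4))
```

View pics/w1.png

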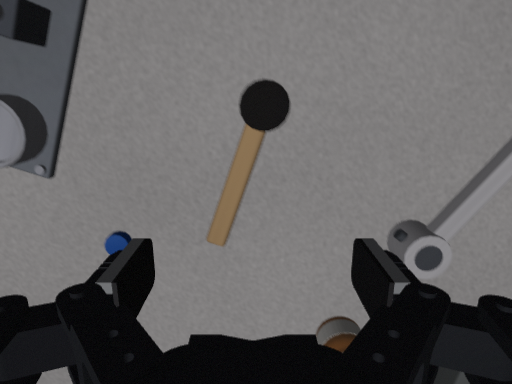

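The wrist picture shows the black head at (row 105, col 264), with the handle running to its end at (242, 217). A cap lies at (243, 118), the fixture is at upper left and the bracket boss at (255, 425). I'll use the head's top circle (z=0.07) and the handle top (z=0.047).

Run:
```python
from h import *
im=cv2.imread("pics/w1.png");hsv=cv2.cvtColor(im,cv2.COLOR_BGR2HSV)
m=(hsv[...,0]>8)&(hsv[...,0]<25)&(hsv[...,1]>80)&(hsv[...,2]>70);m[255:]=0
n,l,st,c=cv2.connectedComponentsWithStats(m.astype(np.uint8));k=1+st[1:,4].argmax();print(st[k])
p=np.argwhere(l==k);w=np.array([ray("wrist",x,.047)[:2] for x in p])
mu=w.mean(0);d=np.linalg.svd(w-mu,full_matrices=False)[2][0];d*=np.sign(d[0]);s=(w-mu)@d
print("handle",mu,d,np.degrees(np.arctan2(d[1],d[0])),"len",np.ptp(s))
e=mu+d*s.min();print("end",e,"grip",e+d*.095,"axis",e+d*.155)
b=(im.max(2)<45);b[200:]=0;b[:,:150]=0
n,l,st,c=cv2.connectedComponentsWithStats(b.astype(np.uint8));k=1+st[1:,4].argmax();print(st[k],ray("wrist",c[k][::-1],.07))
```

```text
[ 207  124   58  122 2319]
handle [0.47000463 0.02504382] [ 0.99985353 -0.01711514] -0.9806730022458222 len 0.13012671385991548
end [0.40235134 0.02620189] grip [0.49733743 0.02457595] axis [0.55732864 0.02354904]
[ 240   81   49   50 1886] [0.55520561 0.02348383 0.07      ]
```

>>> step_arm(targets=[[[0,0,0.114],[0,0,20],70],[[0,0,0.113],[0,0,30],60],[[0,0,0.113],[0,0,30],60],[[0,0,0],[0,-5,30],60],[[0,0,0],[0,0,26],60]])

```text
time: 3.73
tool_pos: [0.4958, 0.0207, 0.1664]
tcp_rot: [-3.141, 0.03, 0.0]
wrist_force: [0.1, 0.4, -0.5]
width: 0.7
grip_force: 0.0
```

Run:
```python
from h import *
pose()
look("wrist",dict(mallet=0,mallet_grip=.035),"w2")
im=cv2.imread("pics/w2.png");hsv=cv2.cvtColor(im,cv2.COLOR_BGR2HSV)
m=(hsv[...,0]>8)&(hsv[...,0]<25)&(hsv[...,1]>80)&(hsv[...,2]>70)
n,l,st,c=cv2.connectedComponentsWithStats(m.astype(np.uint8));k=1+st[1:,4].argmax();print(st[k])
p=np.argwhere(l==k);w=np.array([ray("wrist",x,.047)[:2] for x in p])
mu=w.mean(0);d=np.linalg.svd(w-mu,full_matrices=False)[2][0];d*=np.sign(d[0]);s=(w-mu)@d
print("handle",mu,d,"len",np.ptp(s),"end",mu+d*s.min(),"headside",mu+d*s.max())
```

```text
t 3.73 [0.4958 0.0207 0.1664] R [[1.0, -0.019, -0.0], [-0.019, -1.0, 0.0], [-0.0, -0.0, -1.0]] F [ 0.1  0.4 -0.5] w 59.8 g 0.0 q [-0.01  0.06  2.11  0.    0.97  1.58]
wrist mallet [(0.93, [105, 244], [0.5515, 0.025])]
wrist mallet_grip [(0.98, [207, 242], [0.4926, 0.0268])]
[ 224  153   36  188 6140]Traceback (most recent call last):
  File "<stdin>", line 7, in <module>
  File "h.py", line 4, in ray
    k=calibration(c);K,R,t=[np.array(k[n],float) for n in("camera_matrix","R","t")]
ValueError: time passes only in moves, steps and waits
```

>>> step_arm(targets=[[[0,0,0],[0,-4,30],60],[[0,0,0],[0,0,30],60],[[0,0,0],[0,0,18],60],[[0,0,0],[0,0,0],20],[[0,0,0],[0,0,0],10]], grip_force=115)

```text
time: 4.3
tool_pos: [0.4974, 0.0249, 0.0911]
tcp_rot: [3.141, -0.028, 0.001]
wrist_force: [0.3, 0.1, 0.0]
width: 0.433
grip_force: 0.0
```

>>> step_arm(targets=[[[0,0,0],[0,0,0],10],[[0,0,0],[0,0,0],10],[[0,0,0],[0,0,0],10],[[0,0,0],[0,0,0],10],[[0,0,0],[0,0,0],10]])

```text
time: 4.72
tool_pos: [0.4987, 0.0251, 0.0926]
tcp_rot: [3.141, -0.027, 0.008]
wrist_force: [-1.6, -0.6, 7.8]
width: 0.233
grip_force: 112.1
```

>>> step_arm(targets=[[[0,0,0],[0,0,-10],10],[[0,0,0],[0,0,-25],10],[[0,0,0],[0,0,-30],10],[[0,0,0],[0,0,-30],10],[[0,0,0],[0,-10,-25],10]])

```text
time: 5.13
tool_pos: [0.4967, 0.0345, 0.2124]
tcp_rot: [3.141, -0.029, 0.002]
wrist_force: [2.1, 0.2, -2.7]
width: 0.231
grip_force: 112.3
```

>>> step_arm(targets=[[[0,0,0],[0,-20,0],10],[[0,0,0],[0,-30,0],10],[[0,0,0],[0,-30,0],10],[[0,0,0],[0,-30,0],10],[[0,0,0],[0,-20,0],10]])

```text
time: 5.55
tool_pos: [0.4985, 0.1675, 0.2108]
tcp_rot: [-3.14, 0.026, -0.001]
wrist_force: [0.8, -0.8, -3.1]
width: 0.236
grip_force: 112.4
```

Run:
```python
from h import *
pose()
look("wrist",dict(pin_top=.077,big_cup=.042,small_cup=.042,mallet_face=.12,mallet_grip=.15),"w3")
look("side",dict(pin_top=.077,big_cup=.042,small_cup=.042,mallet_grip=.15,mallet_face=.12),"s3")
```

```text
t 5.55 [0.4985 0.1675 0.2108] R [[1.0, -0.017, 0.0], [-0.017, -1.0, 0.001], [0.0, -0.001, -1.0]] F [ 0.8 -0.8 -3.1] w 20.1 g 112.4 q [0.28 0.06 2.02 0.   1.06 1.86]
wrist pin_top [(0.92, [113, 81], [0.5568, 0.2697])]
wrist big_cup [(0.98, [253, 124], [0.4478, 0.2679])]
wrist small_cup []
wrist mallet_face []
wrist mallet_grip [(0.78, [267, 255], [0.4938, 0.1631])]
side pin_top [(0.48, [256, 210], [0.5595, 0.2676]), (0.16, [167, 281], [0.5022, -0.1467])]
side big_cup [(0.62, [279, 262], [0.4415, 0.2695])]
side small_cup []
side mallet_grip [(0.83, [204, 253], [0.4951, 0.1541]), (0.81, [144, 282], [0.5007, -0.1496])]
side mallet_face [(0.85, [215, 225], [0.5576, 0.1709])]
```

View pics/w3.png

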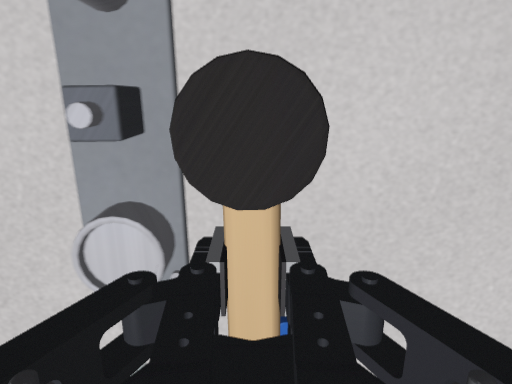

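The wrist picture shows the pin top at (row 115, col 80), the big cup centred at (255, 118) and the mallet head top at (130, 250). The handle sits straight in the pads.

Run:
```python
from h import *
print(ray("wrist",(130,250),.188),ray("wrist",(115,80),.077),ray("wrist",(115,80),.075))
K=np.array(calibration("wrist")["camera_matrix"]);print(K[0,0]*.046/158, (-np.array(calibration("wrist")["R"]).T@np.array(calibration("wrist")["t"])))
```

```text
[0.55711279 0.16389134 0.188     ] [0.55660082 0.26627829 0.077     ] [0.55650486 0.26729462 0.075     ]
0.09703637511268455 [0.5663517  0.16300738 0.28022253]
```

>>> step_arm(targets=[[[0,0,0],[-2,-20,0],10],[[0,0,0],[0,-30,0],10],[[0,0,0],[0,-30,0],10],[[0,0,0],[0,-22.5,0],10],[[0,0,0],[0,0,10],10]], grip_force=120)

```text
time: 6.57
tool_pos: [0.5007, 0.272, 0.2024]
tcp_rot: [-3.137, 0.024, -0.008]
wrist_force: [0.9, 0.2, -2.1]
width: 0.237
grip_force: 117.8
```

>>> step_arm(targets=[[[0,0,0],[0,0,12],10],[[0,0,0],[0,0,8],10],[[0,0,0],[0,0,0],10],[[0,0,0],[0,0,0],10]])

```text
time: 6.9
tool_pos: [0.4979, 0.2664, 0.1782]
tcp_rot: [3.14, -0.029, -0.005]
wrist_force: [0.5, -0.9, -2.0]
width: 0.234
grip_force: 117.6
```

Run:
```python
from h import *
pose()
for c in("side","scene"): look(c,dict(pin_top=.077,mallet_face=.087),c+"4")
a=cv2.imread("pics/side4.png")[190:310,130:290];b=cv2.imread("pics/scene4.png")[180:300,240:400]
cv2.imwrite("pics/c4.png",cv2.resize(np.hstack([a,b]),None,fx=2.45,fy=2.45,interpolation=cv2.INTER_CUBIC))
```

```text
t 6.9 [0.4979 0.2664 0.1782] R [[1.0, -0.018, -0.003], [-0.018, -1.0, -0.002], [-0.003, 0.002, -1.0]] F [ 0.5 -0.9 -2. ] w 19.9 g 117.6 q [ 0.45  0.17  1.96 -0.    1.01  2.04]
side pin_top [(0.62, [196, 345], [0.3052, -0.0442]), (0.54, [257, 209], [0.5606, 0.2689])]
side mallet_face [(0.92, [255, 213], [0.5498, 0.2715]), (0.64, [149, 264], [0.5746, -0.2243])]
scene pin_top [(0.42, [257, 300], [0.553, 0.2693]), (0.16, [254, 300], [0.5461, 0.2614])]
scene mallet_face [(0.83, [255, 298], [0.56, 0.266]), (0.6, [153, 169], [0.6513, -0.3137]), (0.16, [237, 215], [0.7093, 0.0924])]
```

View pics/c4.png

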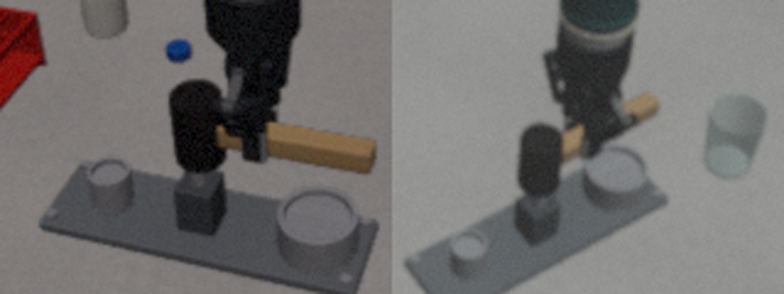

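In both views the head stands centred just above the pin: left half head (197,125) over block (200,200), right half (540,160) over (538,215). I'm pressing down.

>>> step_arm(targets=[[[0,0,0],[0,0,6],10],[[0,0,0],[0,0,4],10],[[0,0,0],[0,0,4],10],[[0,0,0],[0,0,2],10],[[0,0,0],[0,0,0],10]])

```text
time: 7.62
tool_pos: [0.4989, 0.2679, 0.164]
tcp_rot: [3.141, -0.027, 0.0]
wrist_force: [-0.9, -0.9, 1.6]
width: 0.236
grip_force: 118.3
```

>>> step_arm(targets=[[[0,0,0],[0,0,2],10],[[0,0,0],[0,0,2],10],[[0,0,0],[0,0,2],10],[[0,0,0],[0,0,0],10],[[0,0,0],[0,0,0],10]])

```text
time: 8.03
tool_pos: [0.499, 0.2679, 0.1582]
tcp_rot: [-3.141, 0.027, -0.001]
wrist_force: [-1.5, -1.1, 3.4]
width: 0.237
grip_force: 118.5
```

>>> step_arm(targets=[[[0,0,0],[0,0,2],10],[[0,0,0],[0,0,1],10],[[0,0,0],[0,0,0],10],[[0,0,0],[0,0,0],10]])

```text
time: 8.37
tool_pos: [0.499, 0.268, 0.1557]
tcp_rot: [-3.141, 0.027, -0.001]
wrist_force: [-4.6, -1.2, 6.9]
width: 0.235
grip_force: 119.1
```

>>> step_arm(targets=[[[0,0,0],[0,0,1],10],[[0,0,0],[0,0,1],10],[[0,0,0],[0,0,0],10],[[0,0,0],[0,0,0],10]])

```text
time: 8.7
tool_pos: [0.4989, 0.2681, 0.1553]
tcp_rot: [-3.141, 0.027, -0.001]
wrist_force: [-8.1, -3.0, 16.4]
width: 0.235
grip_force: 120.5
```

Run:
```python
from h import *
pose()
look("side",dict(pin_top=.063,mallet_face=.063),"side5")
a=cv2.imread("pics/side5.png")[190:310,130:290]
cv2.imwrite("pics/c5.png",cv2.resize(a,None,fx=4.5,fy=4.5,interpolation=cv2.INTER_CUBIC))
```

```text
t 8.7 [0.4989 0.2681 0.1553] R [[1.0, -0.017, 0.0], [-0.017, -1.0, 0.0], [0.0, -0.0, -1.0]] F [-8.1 -3.  16.4] w 20.1 g 120.5 q [0.45 0.2  1.98 0.   0.96 2.04]
side pin_top [(0.51, [203, 174], [0.7363, 0.084])]
side mallet_face [(0.95, [262, 212], [0.5547, 0.2693]), (0.73, [145, 267], [0.5855, -0.2994]), (0.36, [280, 261], [0.4376, 0.2937])]
```

View pics/c5.png

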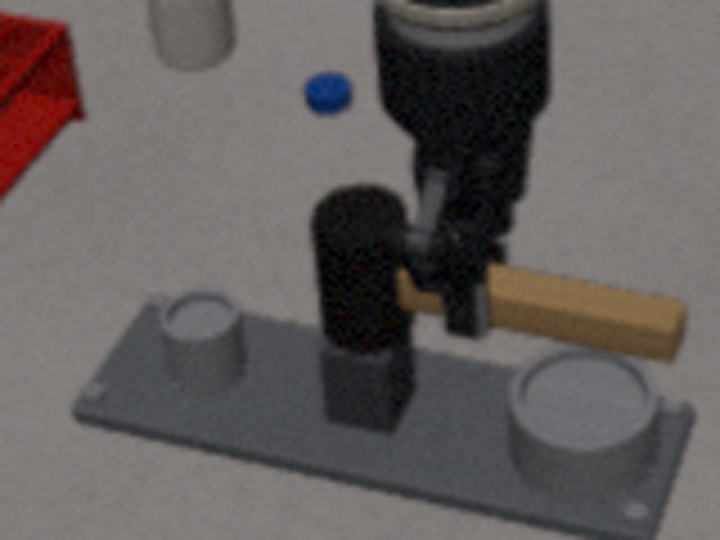

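The head is sitting on the block, at row ~350 of the crop. The force rose stiffly to ~19 N net while the tool stopped, so the pin has bottomed. Lifting now and carrying the mallet back.

>>> step_arm(targets=[[[0,0,0],[0,0,-10],10],[[0,0,0],[0,0,-25],10],[[0,0,0],[0,0,-25],10],[[0,0,0],[0,20,0],10],[[0,0,0],[0,30,0],10]])

```text
time: 9.27
tool_pos: [0.4995, 0.2197, 0.2149]
tcp_rot: [-3.139, 0.022, -0.008]
wrist_force: [0.9, -1.1, -3.0]
width: 0.237
grip_force: 117.5
```

>>> step_arm(targets=[[[0,0,0],[0,30,0],10],[[0,0,0],[0,30,0],10],[[0,0,0],[0,30,0],10],[[0,0,0],[0,30,0],10],[[0,0,0],[0,30,0],10]])

```text
time: 9.68
tool_pos: [0.4947, 0.0665, 0.212]
tcp_rot: [3.141, -0.026, -0.002]
wrist_force: [0.7, 0.6, -2.6]
width: 0.234
grip_force: 117.5
```

>>> step_arm(targets=[[[0,0,0],[0,25,0],10],[[0,0,0],[0,15,0],10],[[0,0,0],[0,0,20],10],[[0,0,0],[0,0,30],10],[[0,0,0],[0,0,25],10]])

```text
time: 10.1
tool_pos: [0.4947, 0.0272, 0.1368]
tcp_rot: [-3.141, 0.029, -0.002]
wrist_force: [0.0, -0.0, -3.4]
width: 0.233
grip_force: 117.7
```

>>> step_arm(targets=[[[0,0,0],[0,0,20],10],[[0,0,0],[0,0,10],10],[[0,0,0],[0,0,8],10],[[0,0,0],[0,0,0],10],[[0,0,0],[0,0,0],10]])

```text
time: 10.52
tool_pos: [0.495, 0.0279, 0.1001]
tcp_rot: [3.141, -0.027, 0.0]
wrist_force: [-0.8, 1.1, -3.1]
width: 0.235
grip_force: 117.7
```

Run:
```python
from h import *
pose()
look("side",dict(pin_top=.063,mallet_face=.0,mallet=0),"side6")
a=cv2.imread("pics/side6.png")[175:310,130:320]
cv2.imwrite("pics/c6.png",cv2.resize(a,None,fx=4.2,fy=4.2,interpolation=cv2.INTER_CUBIC))
```

```text
t 10.52 [0.495  0.0279 0.1001] R [[1.0, -0.017, 0.0], [-0.017, -1.0, -0.0], [0.0, 0.0, -1.0]] F [-0.8  1.1 -3.1] w 20.1 g 117.7 q [ 0.01  0.15  2.16 -0.    0.83  1.59]
side pin_top [(0.45, [261, 210], [0.5613, 0.2681])]
side mallet_face [(0.94, [219, 248], [0.5518, 0.0188]), (0.63, [162, 349], [0.32, -0.3696])]
side mallet [(0.98, [222, 248], [0.5466, 0.0328])]
```

View pics/c6.png

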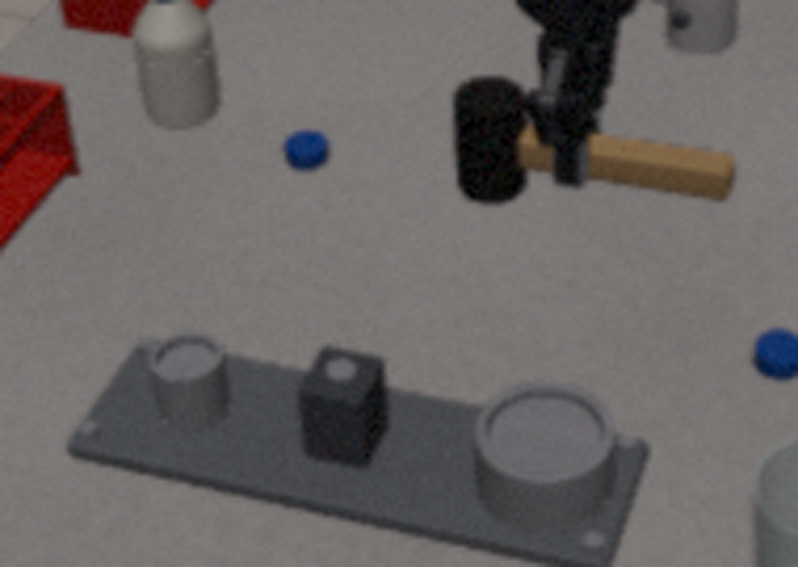

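The pin top at crop (340,368) is now almost flush with the block, so it's home. The mallet hangs level just above the bench; lowering it to contact.

>>> step_arm(targets=[[[0,0,0],[0,0,3],10],[[0,0,0],[0,0,2],10],[[0,0,0],[0,0,1],10],[[0,0,0],[0,0,1],10],[[0,0,0],[0,0,0],10]])

```text
time: 11.13
tool_pos: [0.4946, 0.0279, 0.0931]
tcp_rot: [-3.141, 0.027, 0.0]
wrist_force: [-1.3, -0.2, 0.0]
width: 0.234
grip_force: 118.5
```

>>> step_arm(targets=[[[0,0,0],[0,0,1],10],[[0,0,0],[0,0,0],10],[[0,0,0],[0,0,0],10]], grip_force=20)

```text
time: 11.38
tool_pos: [0.4949, 0.0279, 0.0929]
tcp_rot: [-3.141, 0.027, -0.0]
wrist_force: [-4.3, 0.1, 7.2]
width: 0.232
grip_force: 119.2
```

>>> step_arm(targets=[[[0,0,0],[0,0,0],25],[[0,0,0],[0,0,0],40],[[0,0,0],[0,0,0],60],[[0,0,0],[0,0,0],60],[[0,0,0],[0,0,-15],60]])

```text
time: 11.8
tool_pos: [0.4925, 0.0278, 0.1044]
tcp_rot: [3.141, -0.027, -0.009]
wrist_force: [-0.8, -0.2, -1.1]
width: 0.704
grip_force: 0.0
```

>>> step_arm(targets=[[[0,0,0],[0,0,-35],60],[[0,0,0],[0,0,-40],60],[[0,0,0],[0,0,-40],60],[[0,0,0],[0,0,-40],60],[[0,0,0],[0,30,-20],60]])

```text
time: 12.22
tool_pos: [0.4964, 0.0005, 0.2877]
tcp_rot: [-3.139, 0.021, -0.013]
wrist_force: [1.3, -1.2, 0.4]
width: 0.703
grip_force: 0.0
```

>>> step_arm(targets=[[[0,0,0],[2,36,0],60],[[0,0,0],[2,36,0],60],[[0,0,0],[2,36,0],60],[[0,0,0],[2,36,0],60],[[0,0,0],[2,36,0],60]])

```text
time: 12.63
tool_pos: [0.5009, -0.184, 0.282]
tcp_rot: [3.141, -0.027, 0.001]
wrist_force: [0.3, -0.0, 0.1]
width: 0.701
grip_force: 0.0
```

>>> step_arm(targets=[[[0,0,0],[4,31,0],60],[[0,0,0.105],[0,0,0],60],[[0,0,0.105],[0,0,0],60],[[0,0,0.105],[0,0,0],60],[[0,0,0.105],[0,0,0],60]])

```text
time: 13.05
tool_pos: [0.5044, -0.2139, 0.2815]
tcp_rot: [-3.065, 0.691, 0.001]
wrist_force: [0.3, 0.6, -0.1]
width: 0.704
grip_force: 0.0
```

>>> step_arm(targets=[[[0,0,0],[0,0,0],60],[[0,0,0],[0,0,0],60]])

```text
time: 13.22
tool_pos: [0.5045, -0.2134, 0.2817]
tcp_rot: [-3.068, 0.677, 0.0]
wrist_force: [-0.6, -0.5, 0.2]
width: 0.702
grip_force: 0.0
```

Run:
```python
from h import *
pose()
look("wrist",dict(bracket_balance=.032,bracket_boss=0,bracket_eye=0),"w7")
print(axis("wrist","bracket",.042))
look("side",dict(mallet=0))
```

```text
t 13.22 [ 0.5045 -0.2134  0.2817] R [[0.907, -0.421, -0.0], [-0.421, -0.907, 0.0], [-0.0, 0.0, -1.0]] F [-0.6 -0.5  0.2] w 60.0 g 0.0 q [-0.45  0.04  1.9  -0.    1.2   1.56]
wrist bracket_balance [(0.88, [148, 247], [0.5227, -0.2162]), (0.45, [254, 432], [0.3396, -0.3459])]
wrist bracket_boss [(0.83, [201, 254], [0.4624, -0.1954])]
wrist bracket_eye [(0.94, [2, 232], [0.6515, -0.2598])]
(0.89, array([ 0.532, -0.217]), np.float64(161.1))
side mallet [(0.91, [220, 250], [0.544, 0.0255]), (0.81, [150, 264], [0.6181, -0.3801]), (0.24, [163, 243], [0.6615, -0.274])]
```

View pics/w7.png

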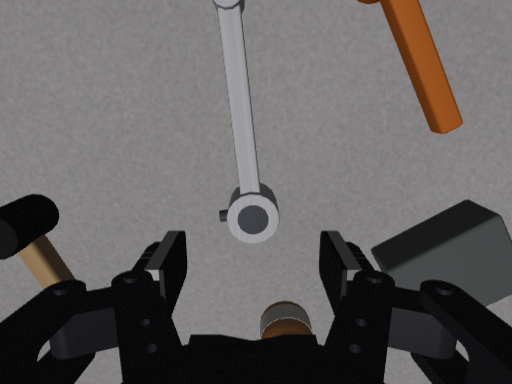

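The wrist picture shows the bracket with its boss top at (218, 253), the bar running up to the eye at (0, 228) and the jar at (325, 285). Boss to eye comes to 0.200 m as it should, at yaw −18.8°.

>>> step_arm(targets=[[[0,0,-0.106],[0,0,0],60],[[0,0,0],[18.4,-3.2,10],60],[[0,0,0],[0,0,35],60],[[0,0,0],[0,0,35],60],[[0,0,0],[0,0,20],60]])

```text
time: 13.98
tool_pos: [0.5217, -0.2156, 0.1786]
tcp_rot: [-3.098, 0.516, 0.005]
wrist_force: [-0.4, 1.0, -0.8]
width: 0.702
grip_force: 0.0
```

>>> step_arm(targets=[[[0,0,0],[0,0,0],60],[[0,0,0],[0,0,0],60]])

```text
time: 14.15
tool_pos: [0.5221, -0.2158, 0.1807]
tcp_rot: [-3.098, 0.517, 0.005]
wrist_force: [0.4, 0.2, 0.7]
width: 0.7
grip_force: 0.0
```

Run:
```python
from h import *
pose()
look("wrist",dict(bracket_balance=.032,bracket_boss=0),"w8")
b=cv2.imread("pics/w8.png")
K,R,t=[np.array(calibration("wrist")[n],float) for n in("camera_matrix","R","t")]
for r in (40,80,120,160,200,240):
    row=cv2.GaussianBlur(b,(5,5),0)[r].astype(int).sum(1);print(r,row[215:295:4].tolist())
for c in (235,245,255): print(c,ray("wrist",(120,c),.042).round(4))
```

```text
t 14.15 [ 0.5221 -0.2158  0.1807] R [[0.946, -0.325, -0.003], [-0.325, -0.946, 0.001], [-0.003, -0.0, -1.0]] F [0.4 0.2 0.7] w 59.8 g 0.0 q [-0.44  0.17  1.96 -0.    1.02  1.47]
wrist bracket_balance [(0.74, [197, 247], [0.5245, -0.2133])]
wrist bracket_boss [(0.98, [261, 250], [0.4617, -0.1935])]
40 [383, 386, 382, 379, 372, 460, 460, 450, 446, 439, 453, 445, 379, 380, 383, 377, 379, 386, 389, 380]
80 [380, 382, 380, 377, 367, 454, 463, 450, 448, 445, 456, 446, 379, 377, 392, 398, 401, 386, 389, 395]
120 [381, 384, 395, 389, 374, 436, 464, 449, 448, 447, 457, 445, 375, 374, 377, 375, 392, 383, 391, 383]
160 [381, 387, 382, 386, 382, 403, 464, 448, 448, 445, 457, 442, 369, 375, 380, 386, 379, 386, 392, 386]
200 [383, 388, 389, 380, 389, 383, 462, 449, 446, 445, 457, 442, 362, 365, 382, 395, 386, 383, 386, 371]
240 [374, 383, 371, 367, 204, 236, 462, 453, 451, 443, 454, 442, 344, 156, 215, 386, 390, 380, 371, 380]
235 [ 0.5779 -0.2241  0.042 ]
245 [ 0.5759 -0.23    0.042 ]
255 [ 0.5738 -0.2359  0.042 ]
```

View pics/w8.png

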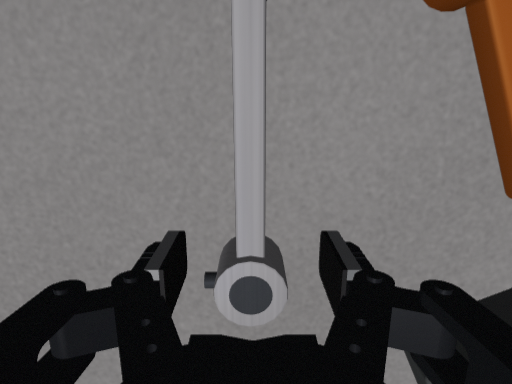

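The bar (cols 235–265, centre 250) lies midway between the fingers (172–332), and the boss top is at (293, 251). Descending onto the bar.

>>> step_arm(targets=[[[0,0,0],[1,-1.5,30],60],[[0,0,0],[0,0,35],60],[[0,0,0],[0,0,29],60],[[0,0,0],[0,0,0],40],[[0,0,0],[0,0,0],10]], grip_force=100)

```text
time: 14.72
tool_pos: [0.5242, -0.2151, 0.0881]
tcp_rot: [-3.098, 0.518, 0.002]
wrist_force: [-0.4, 0.1, 0.3]
width: 0.432
grip_force: 0.0
```

>>> step_arm(targets=[[[0,0,0],[0,0,0],8],[[0,0,0],[0,0,0],8],[[0,0,0],[0,0,0],8],[[0,0,0],[0,0,0],8],[[0,0,0],[0,0,0],8]])

```text
time: 15.13
tool_pos: [0.5265, -0.2162, 0.0912]
tcp_rot: [3.097, -0.517, 0.008]
wrist_force: [-0.8, 0.3, 6.5]
width: 0.209
grip_force: 99.1
```

>>> step_arm(targets=[[[0,0,0],[0,0,-5],8],[[0,0,0],[0,0,-10],8],[[0,0,0],[0,0,-15],8],[[0,0,0],[0,0,0],8],[[0,0,0],[0,0,0],8]])

```text
time: 15.55
tool_pos: [0.5251, -0.2155, 0.119]
tcp_rot: [3.098, -0.518, 0.004]
wrist_force: [-0.5, -0.0, -5.0]
width: 0.211
grip_force: 98.1
```

Run:
```python
from h import *
s=pose();print(s["torque"])
```

```text
t 15.55 [ 0.5251 -0.2155  0.119 ] R [[0.946, -0.325, 0.002], [-0.325, -0.946, -0.001], [0.003, 0.0, -1.0]] F [-0.5 -0.  -5. ] w 18.0 g 98.1 q [-0.43  0.25  2.    0.    0.89  1.47]
[-0.01138503 -0.00010865  0.00858837]
```

>>> step_arm(targets=[[[0,0,0],[0,0,-15],8],[[0,0,0],[0,0,-35],8],[[0,0,0],[0,0,-35],8],[[0,0,0],[0,0,-25],8],[[0,0,0],[0,0,-12],8]])

```text
time: 15.97
tool_pos: [0.5258, -0.2158, 0.2434]
tcp_rot: [3.097, -0.518, 0.008]
wrist_force: [1.3, 0.5, -5.0]
width: 0.209
grip_force: 98.7
```

>>> step_arm(targets=[[[0,0,-0.05],[0,0,0],8],[[0,0,-0.09],[0,0,0],8],[[0,0,-0.09],[0,0,0],8],[[0,0,-0.08],[0,0,0],8],[[0,0,-0.04],[0,-10,0],8]])

```text
time: 16.38
tool_pos: [0.5236, -0.2058, 0.2379]
tcp_rot: [-3.141, -0.033, 0.004]
wrist_force: [0.3, -0.8, -7.0]
width: 0.214
grip_force: 98.6
```

>>> step_arm(targets=[[[0,0,0],[-1,-25,0],8],[[0,0,0],[-1,-35,0],8],[[0,0,0],[-1,-35,0],8],[[0,0,0],[-1,-35,0],8],[[0,0,0],[0,-35,0],8]])

```text
time: 16.8
tool_pos: [0.516, -0.0382, 0.2384]
tcp_rot: [-3.141, -0.027, 0.004]
wrist_force: [0.8, 0.7, -5.7]
width: 0.212
grip_force: 98.7
```

>>> step_arm(targets=[[[0,0,0],[0,-35,0],8],[[0,0,0],[0,-35,0],8],[[0,0,0],[0,-35,0],8],[[0,0,0],[0,-35,0],8],[[0,0,0],[0,-35,0],8]])

```text
time: 17.22
tool_pos: [0.5126, 0.1368, 0.2385]
tcp_rot: [3.141, 0.029, -0.003]
wrist_force: [0.1, 0.8, -5.4]
width: 0.21
grip_force: 98.7
```

>>> step_arm(targets=[[[0,0,0],[0,-20,0],8],[[0,0,0],[0,-10,0],8],[[0,0,0],[0,0,0],8],[[0,0,0],[0,0,0],8],[[0,0,0],[0,0,0],8]])

```text
time: 17.63
tool_pos: [0.5132, 0.1639, 0.2392]
tcp_rot: [3.14, 0.029, -0.002]
wrist_force: [-0.1, 0.4, -5.1]
width: 0.213
grip_force: 98.9
```

Run:
```python
from h import *
pose()
look("wrist",dict(big_cup=.042,small_cup=.042,pin_top=.063,bracket_boss=.15,bracket_eye=.15,bracket_balance=.18),"w9")
print(ray("wrist",(200,256),.2))
```

```text
t 17.63 [0.5132 0.1639 0.2392] R [[1.0, 0.018, -0.001], [0.018, -1.0, -0.001], [-0.001, 0.001, -1.0]] F [-0.1  0.4 -5.1] w 18.2 g 98.9 q [ 0.26  0.06  1.96 -0.    1.12  1.82]
wrist big_cup [(0.67, [250, 128], [0.4476, 0.2709])]
wrist small_cup []
wrist pin_top [(0.94, [125, 107], [0.5581, 0.2705])]
wrist bracket_boss [(0.53, [124, 107], [0.5666, 0.2332])]
wrist bracket_eye [(0.2, [130, 401], [0.5662, 0.0936])]
wrist bracket_balance [(0.71, [267, 251], [0.5089, 0.164])]
[0.54597605 0.16292888 0.2       ]
```

View pics/w9.png

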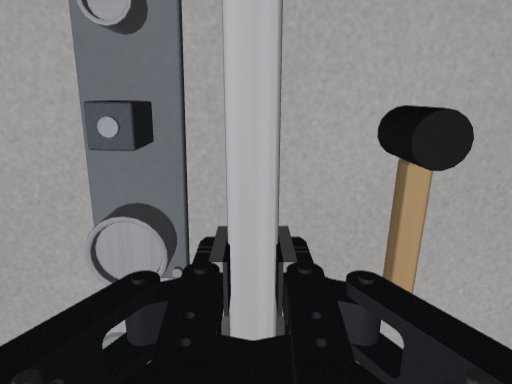

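The fixture shows at left: small cup (5,105), pin (126,108), big cup (255,127). The held bar is vertical at col ~252, and the mallet stands apart at right (137,425). I'll compute the fixture yaw from cup and pin positions.

Run:
```python
from h import *
import math
for n,p,z in [("R0",(2,180),.012),("R1",(262,188),.012),("L0",(20,74),.012),("L1",(222,93),.012),("big rim",(255,127),.05),("pin",(127,108),.063),("small rim",(2,105),.05),("bar0",(5,251.5),.19),("bar1",(225,253),.19)]:
    print(n,ray("wrist",p,z).round(4))
print(read_state()["tool_pos"])
```

```text
R0 [0.6522 0.2246 0.012 ]
R1 [0.4206 0.2257 0.012 ]
L0 [0.6374 0.3116 0.012 ]
L1 [0.4612 0.3152 0.012 ]
big rim [0.4467 0.2701 0.05  ]
pin [0.5565 0.2704 0.063 ]
small rim [0.6422 0.2697 0.05  ]
bar0 [0.6093 0.1657 0.19  ]
bar1 [0.5326 0.1637 0.19  ]
[0.51378569 0.16397888 0.23996878]
```

>>> step_arm(targets=[[[0,0,0.015],[0,-20,0],8],[[0,0,0],[0,-30,0],8],[[0,0,0],[0,-30,0],8],[[0,0,0],[0.5,-18,0],8],[[0,0,0],[0,-7.5,0],8]])

```text
time: 18.4
tool_pos: [0.5137, 0.2724, 0.2402]
tcp_rot: [-3.14, -0.008, -0.001]
wrist_force: [1.0, -0.2, -5.5]
width: 0.209
grip_force: 99.2
```

>>> step_arm(targets=[[[0,0,0],[0,0,0],8],[[0,0,0],[0,0,0],8],[[0,0,0],[0,0,0],8],[[0,0,0],[0,0,0],8],[[0,0,0],[0,0,0],8]])

```text
time: 18.82
tool_pos: [0.5135, 0.2691, 0.2398]
tcp_rot: [3.141, 0.004, -0.0]
wrist_force: [0.4, -0.6, -5.4]
width: 0.211
grip_force: 99.2
```

Run:
```python
from h import *
pose()
d=dict(bracket_boss=.149,bracket_eye=.149,bracket_balance=.181,mallet=0)
P={}
for c in("scene","side"):
    look(c,d,c+"9",2)
    for q in d: 
        r=tip_of(c,q); P[c,q]=r[0]["at"] if r else None
for q in list(d)[:3]:
    if P["scene",q] is not None and P["side",q] is not None: print(q,tri([(c,P[c,q]) for c in("scene","side")]).round(3))
a=cv2.imread("pics/side9.png")[150:310,130:320];b=cv2.imread("pics/scene9.png")[150:310,210:400]
cv2.imwrite("pics/c9.png",cv2.resize(np.hstack([a,b]),None,fx=2.1,fy=2.1,interpolation=cv2.INTER_CUBIC))
```

```text
t 18.82 [0.5135 0.2691 0.2398] R [[1.0, 0.003, -0.0], [0.003, -1.0, -0.0], [-0.0, 0.0, -1.0]] F [ 0.4 -0.6 -5.4] w 18.0 g 99.2 q [ 0.44  0.13  1.88 -0.    1.13  2.01]
scene bracket_boss [(0.73, [221, 337], [0.4396, 0.2705])]
scene bracket_eye [(0.68, [253, 272], [0.6433, 0.269]), (0.35, [237, 216], [0.7317, 0.1474])]
scene bracket_balance [(0.62, [270, 312], [0.6124, 0.3812]), (0.57, [220, 317], [0.5024, 0.2631])]
scene mallet [(0.96, [157, 170], [0.6181, -0.3982]), (0.65, [232, 317], [0.4093, 0.1666])]
side bracket_boss [(0.87, [239, 259], [0.4488, 0.2657])]
side bracket_eye [(0.77, [220, 168], [0.6553, 0.2569])]
side bracket_balance [(0.72, [224, 230], [0.5066, 0.2748])]
side mallet [(0.83, [149, 263], [0.6218, -0.3854]), (0.62, [223, 250], [0.5422, 0.037])]
bracket_boss [0.446 0.276 0.158]
bracket_eye [0.647 0.273 0.16 ]
bracket_balance [0.539 0.288 0.125]
```

View pics/c9.png

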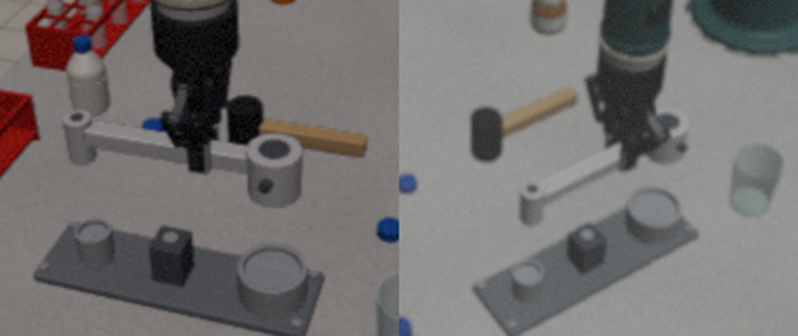

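The picture shows the boss over the big cup (left half, 273,170 above 272,275) and the eye over the small cup (80,140 above 95,240). The bracket is level, the pin is home and the mallet is standing on the bench. Handing in.

```bash
python3 -c "
from workcell import *
print(finish_job())"
```

```text
the job is handed in; nothing more can be done
None
```

The job is handed in: the pin is driven home with the mallet, the mallet is standing back on the bench clear of the fixture, and the bracket is held level about 10 cm above the cups, boss over the big one and eye over the small one.

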